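# Unlatch the chisel drawer and pull it out

### The arm

A 6-joint arm with a two-finger parallel gripper is mounted at the origin on the work surface. World frame = base frame: x ahead of the robot, y to its left, z up, the work surface at z = 0. Lengths are in m, angles in rad, forces in N, time in s.
With the tool pointing down it reaches from about 0.35 to 0.85 m from the base axis. Payload 8.1 kg.
Tool frame: the origin (TCP) lies on the mounting face of the last link; the fingertips stand 173 mm ahead of it and the grasp point (between the pads) lies 155 mm ahead of it; z points along the fingers, y is the line along which they close (so a half turn about z gives the same grasp; the last joint's range is limited). The gripper opens to 85 mm and grips with 20 to 120 N. Pads are 22 mm wide; open, the fingers measure 114 mm over their backs; the gripper's body (76 mm by 85 mm) begins 54 mm behind the grasp point. The pads swing forward as they close: fully open they stand 13 mm farther back than shut.
Start: joints at [-0.085, 0.13, 1.488, -0, 1.523, -0.085], TCP at [0.6, 0, 0.405] pointing down, gripper open.
Joint ranges: [-2.96, 2.96], [-0.89, 2.26], [0.02, 2.5], [-1.34, 4.48], [0, 2.73], [-2.66, 2.66]. Speed limits (rad/s): [2.39, 2.39, 2.79, 3.14, 3.14, 3.14].

### API

Orientations are given as a unit quaternion [w, x, y, z].
In Python, from workcell import arm, eyes, job_done gives the robot as it stands. The module is installed in compiled form; this text tells all that it offers.
- The arm moves only by the tool servo_tool, never from a script. Its arguments are lists of equal length, an entry for each row: "dp": the shift along the tool's x, y, z as a fraction of full scale, a list of three; "rotation": the turn, a rotation vector about the tool's x, y, z as a fraction of full scale, a list of three; "grip": the opening, from -1 (shut) to 1 (fully open). A call has exactly 8 rows; each row is the pose to reach, as a shift and turn from the pose commanded when the call began, along the tool's axes at that moment; what a row does not reach only later rows make up. Full scale, the value 1, is 0.1 m for a shift and 90 degrees for a turn. A row lasts 1/8 s, in which the tool goes at most 62.5 mm and 10.7 degrees, less where a joint would pass 70% of its speed; a pose out of reach is approached as far as the arm can. A call with a number of a shift or a turn outside -1 to 1 is refused whole. A call with a gripper value outside its range is refused whole. The fingers move at their own pace and stop on an object; "grip_force" is the grip in N (left out, the last holds). Time passes only in rows, so rows that repeat a pose let the fingers close, or fill a call up. It gives the time, the measured TCP pose, the force, the opening and the grip force at its end, in the units of the state.
- arm.read_state(): the state, without advancing time (a new reading comes with each control period).
- eyes.capture(name): name is "scene" or "side" or "wrist"; returns a dict with "frame" (480x640x3 uint8, red, green, blue), "vertical_fov" (degrees; the focal length in pixels is half the picture's height over the tangent of half this angle, whatever the lens; pixels are square), "cx", "cy" (the principal point, pixels), "eye" and "orientation" of the camera in the world; the wrist camera has in their place "tool_from_camera" (4x4, takes a point from camera to tool coordinates, whose origin is the TCP and whose axes are the flange's). Camera axes: x right, y up, looking along -z (the intrinsics and any distortion apply to the point x, -y, -z); pixel columns grow to the right and rows downward; lengths in m; the calibration is good to about 2 mm. A picture is of the moment at which its call begins: read the wrist's pose just before it. There is no depth.
- job_done(): hands the job in; it is judged then, once.
The state is a dict: "time_s": time; "qpos": joint angles; "qvel": joint speeds; "tau": joint torques, N m; "ee_pos": TCP position; "tcp_rot": TCP orientation; "force": force on the tool from outside, world axes, zero at the start; "wrist_torque": the same for the moment, N m; "width": opening from 0.0 (shut) to 1.0 (fully open); "grasp_force": force on a finger pad.
Only numpy, scipy, OpenCV 4.12 (cv2) and the standard library are available. Lean on these libraries where they do the work, as an engineer would, in place of code of your own. Each camera call takes 0.05 s, during which the arm holds its last target. There are 200 camera calls.

### The job

The chisel drawer in the small grey drawer unit is barred by the upright orange lever in front of it. Swing the lever all the way over to the side, away from the drawer handle, then pull the blue drawer out as far as it will go and leave it open, without disturbing the spray bottle on the unit or the hammer, tray and jar on the bench.

Things in the scene. Friction and masses are not known exactly. Their poses are not given: they have to be found in the camera images.
- unit: Fixed grey drawer unit, 240 (x) x 280 (y) mm. Origin: centre of underside; z up; its front looks along own -x, front face at x = -120 mm. Its wooden top board (underside 165, top 183 mm above bench; y -150 to 150) overhangs the front by 35 mm, to x = -155, so handle and knob need a tool leaning about 35-45 deg, from in front and above. A fixed bin, 130 mm high, stands at the board's back.
- drawer (a joint): Slide of the blue-fronted drawer (front 222 x 88 mm, centred in the unit, 63 to 151 mm above the bench, face at unit x = -120 mm when shut), in m: 0 shut, grows as it is pulled out along the unit's -x, hard stop at 0.16. Stiff (about 5 N), stays where left. With the lever upright it moves only 4 mm.
- drawer_handle (a point): Middle of the drawer's aluminium handle, an upright D: a vertical bar 78 mm tall, 12 mm wide (unit's y), 14 mm thick (x), its centre 55 mm in front of the drawer face, joined to it at top and bottom by arms 10 mm high. 107 mm above the bench, at unit y = -50 mm; moves with the drawer. Axes as the unit's.
- lever (a joint): Hinge of the orange lever that bars the drawer, in rad: about 0 upright (locked), grows as the top swings to the unit's +y, away from the handle; range -0.3 to 1.65 (lying flat at the side). It bars the drawer until about 1.2. Stiff (about 2 N at the knob), stays where it is left.
- lever_pivot (a point): Point on the lever's turning axis (parallel to the unit's x), 22 mm above the bench, at unit y = +40 mm, x = -128 mm, in the lever bar's mid plane. Fixed to the unit; axes as the unit's.
- lever_knob (a point): On the axis of the lever's round orange knob, 10 mm short of its front end; turns with the lever. Knob: 22 mm diameter, 54 mm long, 80 mm from the pivot, sticking out forwards from unit x = -132 to -186 mm. The lever is a flat bar 100 mm long, 18 wide, 8 thick.
- spray: Blue spray bottle with a yellow label and red cap, 60 mm in diameter, 140 mm tall, standing on the unit's board. Origin: centre of its underside.
- hammer: Hammer, 260 mm long, wooden handle and dark head, lying on the bench. Origin: under its middle; handle along its x.
- tray: Small orange open tray, 120 x 90 x 50 mm, on the bench. Origin: centre of its underside.
- jar: Clear jar with a black cap, 68 mm in diameter, 85 mm tall, on the bench. Origin: centre of its underside.

How it is judged:
By the outcome, as a careful person would: the job done as asked, in the order asked, and still so for the second after the job is handed in, with the robot touching nothing.
It also fails if it takes over 59 s, if anything falls off the work surface, if the arm or the gripper's body presses on something with over 40 N, if the wrist force passes 120 N, or if a joint passes its speed limit or range.

## Working session

There is one attempt and no reset: what is moved stays moved. The work goes in short steps, Python scripts to look and compute and a tool call to move; the robot and the scene stay as the last step left them, time stands still between calls to the robot, and variables do not carry over. Pictures are saved under pics/ and viewed, at most 10 in all, crops included, and the job is handed in when it is done.

Besides the shell and the picture viewer there is one more tool, called after "Emit:" as name(argument=value, ...) on one line, values as JSON. servo_tool: Moves the arm, as the interface text tells. Its arguments: {"type":"object","properties":{"dp":{"type":"array","items":{"type":"array","items":{"type":"number"}}},"rotation":{"type":"array","items":{"type":"array","items":{"type":"number"}}},"grip":{"type":"array","items":{"type":"number"}},"grip_force":{"type":"number"}},"required":["dp","rotation","grip"]}

```bash
mkdir -p pics
cat > h.py <<'E'
import numpy as np, cv2
from scipy.spatial.transform import Rotation as R
from workcell import arm, eyes
def q2R(q): return R.from_quat([q[1],q[2],q[3],q[0]]).as_matrix()
def cam(name):
    s=arm.read_state(); c=eyes.capture(name)
    c['f']=240/np.tan(np.radians(c['vertical_fov'])/2)
    if name=='wrist':
        T=np.eye(4);T[:3,:3]=q2R(s['tcp_rot']);T[:3,3]=s['ee_pos'];W=T@np.array(c['tool_from_camera'])
        c['E']=W[:3,3];c['R']=W[:3,:3]
    else:
        c['E']=np.array(c['eye']);o=np.array(c['orientation']);c['R']=o if o.shape==(3,3) else q2R(o)
    return c
def ray(c,uv):
    d=np.array([(uv[0]-c['cx'])/c['f'],-(uv[1]-c['cy'])/c['f'],-1.]);d=c['R']@d
    return c['E'],d/np.linalg.norm(d)
def plane(c,uv,z):
    e,d=ray(c,uv);return e+d*(z-e[2])/d[2]
def tri(l):
    A=0;b=0;P=[]
    for c,uv in l:
        e,d=ray(c,uv);M=np.eye(3)-np.outer(d,d);A=A+M;b=b+M@e;P.append((e,M))
    p=np.linalg.solve(A,b);return p,[float(np.linalg.norm(M@(p-e))) for e,M in P]
def proj(c,p):
    q=c['R'].T@(np.array(p)-c['E']);return np.array([c['cx']+c['f']*q[0]/-q[2],c['cy']-c['f']*q[1]/-q[2]])
E
python3 - <<'E'
from h import *
import pickle
s=arm.read_state();print(s)
for n in ['scene','side','wrist']:
    c=cam(n);print(n,{k:v for k,v in c.items() if k!='frame'})
    cv2.imwrite(f'pics/{n}0.png',c['frame'][:,:,::-1]);pickle.dump(c,open(n+'0.pkl','wb'))
E
```

```text
{'time_s': 0.0, 'qpos': array([-8.53792686e-02,  1.31141326e-01,  1.48930107e+00, -3.71787593e-06,
        1.52300692e+00, -8.53788780e-02]), 'qvel': array([ 0.00117291,  0.00061535,  0.00143337, -0.00052543,  0.00045418,
        0.00086208]), 'tau': array([-1.90700346e-03, -5.69404185e+01, -5.00557995e+01, -2.19391650e-04,
        1.44415747e-02,  7.24149572e-05]), 'ee_pos': array([5.99760818e-01, 5.45386562e-05, 4.03644023e-01]), 'tcp_rot': array([-7.08820261e-04,  7.07106551e-01,  7.07106402e-01, -5.99481842e-04]), 'force': array([ 0.09120753, -0.04433754, -0.12690249]), 'wrist_torque': array([0.00073224, 0.0244471 , 0.0030025 ]), 'grasp_force': 0.0, 'width': 1.0016645079801965}
scene {'vertical_fov': 51.09814470496876, 'cx': 326.6762244536079, 'cy': 239.17789137714388, 'eye': array([0.47536804, 0.42168255, 1.20920118]), 'orientation': array([-0.03318276, -0.00666695,  0.15442822,  0.98742411]), 'f': np.float64(502.06338696079564), 'E': array([0.47536804, 0.42168255, 1.20920118]), 'R': array([[-0.99770891,  0.06347178, -0.02341492],
       [-0.06759004, -0.95010166,  0.30452984],

[... 525 characters left out ...]
3910451417864, 'cx': 330.3014387211847, 'cy': 234.80602912764164, 'tool_from_camera': array([[ 1.52022346e-03,  9.65224815e-01,  2.61416805e-01,
         6.61764297e-02],
       [ 9.99997707e-01, -1.07299031e-03, -1.85352700e-03,
        -8.61279627e-04],
       [-1.50857255e-03,  2.61419023e-01, -9.65224232e-01,
         3.05685580e-02],
       [ 0.00000000e+00,  0.00000000e+00,  0.00000000e+00,
         1.00000000e+00]]), 'f': np.float64(381.5630612430143), 'E': array([0.59887909, 0.0662032 , 0.37317397]), 'R': array([[ 9.99998911e-01, -1.46192379e-03, -2.01616428e-04],
       [ 1.46382093e-03,  9.65264172e-01,  2.61271766e-01],
       [-1.87346297e-04, -2.61271776e-01,  9.65265261e-01]])}
```

View pics/scene0.png

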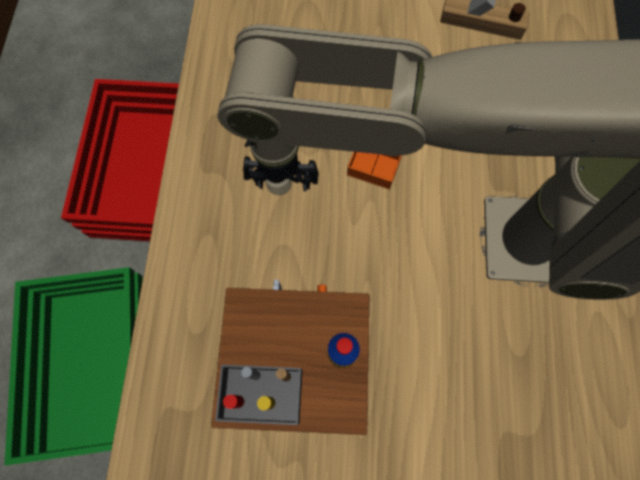

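View pics/side0.png

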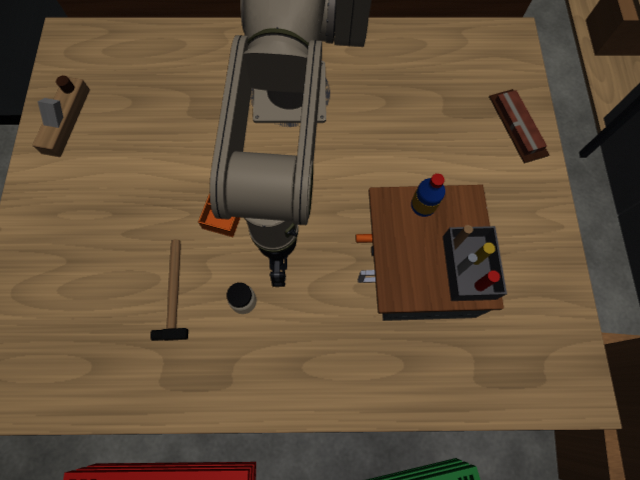

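The scene view shows the unit's brown board at (215-370, 288-433), with the front edge along the row-290 side. The knob is at (322,288) and the handle at (277,286). In the side view the board is at (370-500, 185-312), the knob at (365,238) and the handle at (367,276). The hammer is at (172,290), the jar at (240,297) and the tray at (220,215).

Run:
```python
from h import *
import pickle
C={n:pickle.load(open(n+'0.pkl','rb')) for n in ['scene','side','wrist']}
K={}
for n,seed in [('scene',(300,325)),('side',(410,260))]:
    im=cv2.cvtColor(C[n]['frame'],cv2.COLOR_RGB2BGR);hsv=cv2.cvtColor(im,cv2.COLOR_BGR2HSV)
    px=hsv[seed[1]-5:seed[1]+5,seed[0]-5:seed[0]+5].reshape(-1,3).astype(float);print(n,px.mean(0),px.std(0),im[10+seed[1],seed[0]])
    m=((im[:,:,2]<130)&(im[:,:,2]>60)&(im[:,:,2].astype(int)-im[:,:,0]>35)).astype(np.uint8)
    m=cv2.morphologyEx(m,cv2.MORPH_OPEN,np.ones((3,3)))
    k,l=cv2.connectedComponents(m);m=(l==l[seed[1],seed[0]]).astype(np.uint8)
    h=cv2.convexHull(cv2.findContours(m,0,2)[0][0] if False else max(cv2.findContours(m,0,2)[0],key=cv2.contourArea))
    e=cv2.approxPolyDP(h,6,True)[:,0];print('board',e.tolist())
    for p in e: print(p,plane(C[n],p,.183).round(4))
    o=((hsv[:,:,0]<14)&(hsv[:,:,1]>180)&(hsv[:,:,2]>130)).astype(np.uint8)
    N,l,st,ce=cv2.connectedComponentsWithStats(o)
    for i in range(1,N):
        if st[i,4]>20: print('orange',st[i],ce[i].round(1))
    x0,y0=(260,278) if n=='scene' else (345,225)
    cv2.imwrite(f'pics/crop_{n}.png',cv2.resize(im[y0:y0+ (25 if n=='scene' else 70),x0:x0+80 if n=='scene' else x0+60],None,fx=8,fy=8,interpolation=cv2.INTER_NEAREST))
a=cv2.imread('pics/crop_scene.png');b=cv2.imread('pics/crop_side.png')
W=640;H=a.shape[0]+b.shape[0];o=np.zeros((H,W,3),np.uint8);o[:a.shape[0],:a.shape[1]]=a;o[a.shape[0]:,:b.shape[1]]=b;print(o.shape)
o=cv2.resize(o,(480,570)) if H>600 else o
cv2.imwrite('pics/crops.png',o)
```

```text
scene [ 12.53 166.69 111.59] [0.5376802  3.03214446 3.22519767] [ 38  70 115]
board [[227, 288], [369, 295], [366, 435], [211, 427]]
[227 288] [0.7005 0.2139 0.183 ]
[369 295] [0.4049 0.2088 0.183 ]
[366 435] [0.3992 0.4799 0.183 ]
[211 427] [0.6964 0.4857 0.183 ]
orange [  62   79  116  145 7834] [127.5 161. ]
orange [348 152  53  30 945] [375.2 165. ]
orange [318 285   8   7  51] [321.7 288. ]
orange [338 339  13  14 145] [344.  345.5]
orange [224 395  13  13 127] [229.7 401.3]
side [ 11.73 166.09  88.85] [0.44395946 1.31221187 3.66980926] [31 54 90]
board [[5, 181], [568, 178], [638, 335], [624, 479], [0, 434]]
[  5 181] [ 0.3886 -0.6646  0.183 ]
[568 178] [0.3867 0.6844 0.183 ]
[638 335] [0.7598 0.763  0.183 ]
[624 479] [1.0335 0.6688 0.183 ]
[  0 434] [ 0.9431 -0.5524  0.183 ]
orange [203 210  31  21 269] [218.8 221.9]
orange [357 235  15   5  73] [364. 237.]
orange [489 271  10  10  76] [493.6 275.5]
orange [239 471   8   9  57] [242.9 474.5]
(760, 640, 3)
```

View pics/wrist0.png

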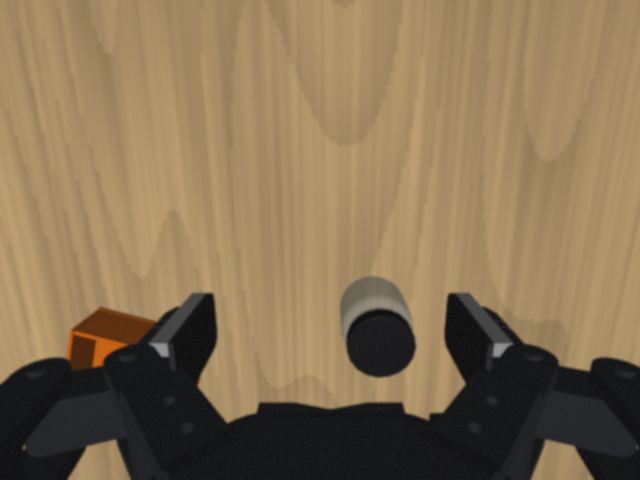

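View pics/crops.png

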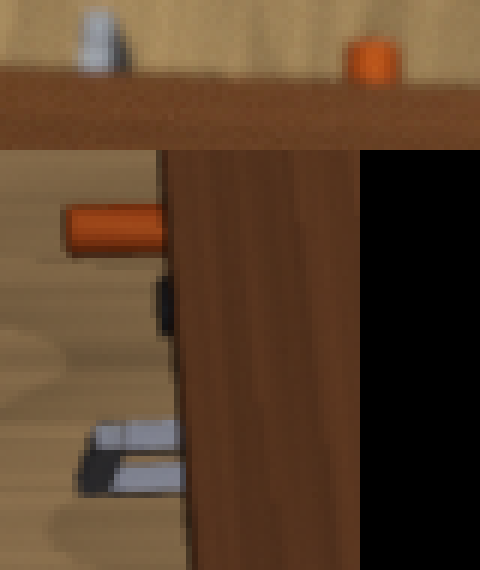

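The wrist view shows only the jar (377,330) and tray (110,335). In the crops the knob tip is at side px (356,238) and the handle bar at side px about (361,279). I'll triangulate these and fit the unit frame.

Run:
```python
from h import *
import pickle
C={n:pickle.load(open(n+'0.pkl','rb')) for n in ['scene','side','wrist']}
S,D,W=C['scene'],C['side'],C['wrist']
print('board side',[plane(D,p,.183).round(4) for p in [(370,187),(378,311)]])
# tri of corners
for a,b in [((227,288),(378,311)),((369,295),(370,187))]: p,e=tri([(S,a),(D,b)]);print('corner',p.round(4),np.round(e,4))
# crops: 6 px per px; scene offset (260,278), side (345,225)
sc=lambda u,v:(260+u/6-.5,278+v/6-.5); sd=lambda u,v:(345+u/6-.5,225+(v-150)/6-.5)
# top of knob at front end: scene (371,38), side (66,230)
print('knob front upper',tri([(S,sc(372,40)),(D,sd(66,230))]))
print('handle front top edge',tri([(S,sc(98,12)),(D,sd(97,437))]))
c=(np.array([.7005,.2139])+np.array([.4049,.2088]))/2
th=np.radians(91);ux=np.array([np.cos(th),np.sin(th)]);uy=np.array([-ux[1],ux[0]])
o=c+.155*ux;print('origin',o)
def U(x,y,z):return np.r_[o+x*ux+y*uy,z]
for n,p in dict(knobfronttop=U(-.186,.04,.113),knobback=U(-.155,.04,.113),handle_fronttop=U(-.182,-.05,.146),handle_c=U(-.175,-.05,.107),knobpt=U(-.176,.04,.102),bF1=U(-.155,-.15,.183),bF2=U(-.155,.15,.183),bB1=U(.12,-.15,.183)).items():
    print(n,p.round(4),'scene',proj(S,p).round(1),'side',proj(D,p).round(1))
print('jar',tri([(W,(380,342)),(D,(239,294))]),'tray',plane(D,(219,221),.02),'hammer',plane(D,(170,334),.02),plane(D,(175,240),.02))
```

```text
board side [array([0.4084, 0.2052, 0.183 ]), array([0.7047, 0.2089, 0.183 ])]
corner [0.7029 0.211  0.1708] [0.0006 0.0006]
corner [0.4041 0.2067 0.1735] [0.0002 0.0002]
knob front upper (array([0.50727867, 0.17394825, 0.09874235]), [0.0002402259214560591, 0.00024022592145597633])
handle front top edge (array([0.60629425, 0.17915246, 0.13891269]), [0.0001612049611001655, 0.00016120496110012052])
origin [0.54999488 0.36632639]
knobfronttop [0.5132 0.1797 0.113 ] scene [318.5 285.2] side [358.3 238.2]
knobback [0.5127 0.2107 0.113 ] scene [317.7 298.9] side [370.9 237.9]
handle_fronttop [0.6032 0.1852 0.146 ] scene [276.6 281.6] side [363.5 270.2]
handle_c [0.603  0.1922 0.107 ] scene [278.1 288.6] side [364.8 274.4]
knobpt [0.5131 0.1897 0.102 ] scene [318.3 290.6] side [362.  239.5]
bF1 [0.7027 0.214  0.183 ] scene [226. 288.] side [380.3 310.1]
bF2 [0.4027 0.2087 0.183 ] scene [370. 295.] side [371.3 184.8]
bB1 [0.6979 0.4889 0.183 ] scene [210.  428.7] side [506.2 307. ]
jar (array([ 0.6423089 , -0.1114306 ,  0.07587268]), [0.00027325961158449836, 0.0002732596115845264]) tray [ 0.43025906 -0.18445617  0.02      ] hammer [ 0.7291387  -0.28610123  0.02      ] [ 0.48367101 -0.29746556  0.02      ]
```

Emit:
servo_tool(dp=[[0.05,-0.1,0.2],[0.1,-0.2,0.4],[0.15,-0.3,0.6],[0.19,-0.4,0.8],[0.19,-0.42,0.95],[0.19,-0.42,0.98],[0.19,-0.42,0.98],[0.19,-0.42,0.98]], rotation=[[0,0.1,0],[0,0.2,0],[0,0.3,0],[0,0.4,0],[0,0.444,0],[0,0.444,0],[0,0.444,0],[0,0.444,0]], grip=[-1,-1,-1,-1,-1,-1,-1,-1])

```text
time_s: 1.15
ee_pos: [0.5585, 0.0192, 0.3079]
tcp_rot: [-0.241, 0.664, 0.665, 0.242]
force: [-0.1, 0.6, 0.7]
width: 0.003
grasp_force: 0.0
```

Run:
```python
from h import *
import pickle
s=arm.read_state();print(s['ee_pos'],q2R(s['tcp_rot']).round(3),s['qpos'].round(2),s['force'])
c=cam('wrist');pickle.dump(c,open('wrist1.pkl','wb'));cv2.imwrite('pics/wrist1.png',c['frame'][:,:,::-1])
th=np.radians(91);ux=np.array([np.cos(th),np.sin(th)]);uy=np.array([-ux[1],ux[0]]);o=np.array([.550,.3645])
U=lambda x,y,z:np.r_[o+x*ux+y*uy,z]
for p in [(-.182,-.05,.146),(-.182,-.05,.068),(-.186,.04,.102),(-.155,-.15,.183),(-.155,.15,.183)]: print(p,U(*p).round(3),proj(c,U(*p)).round(1))
```

```text
[0.55852584 0.01922937 0.30790964] [[-0.002  1.     0.001]
 [ 0.767  0.001  0.641]
 [ 0.641  0.002 -0.767]] [-0.27  0.16  1.73  0.67  1.5  -0.41] [-0.11716554  0.59935884  0.72506204]
(-0.182, -0.05, 0.146) [0.603 0.183 0.146] [414.9 217.5]
(-0.182, -0.05, 0.068) [0.603 0.183 0.068] [392.7 267.3]
(-0.186, 0.04, 0.102) [0.513 0.178 0.102] [259.2 256.9]
(-0.155, -0.15, 0.183) [0.703 0.212 0.183] [633.4 129.2]
(-0.155, 0.15, 0.183) [0.403 0.207 0.183] [  0.5 135.5]
```

View pics/wrist1.png

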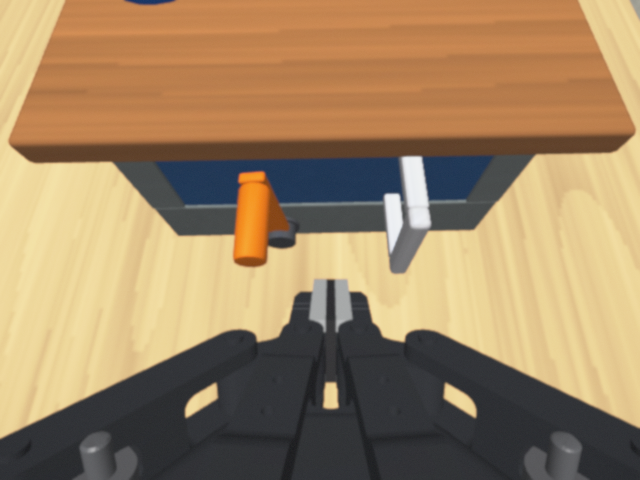

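The wrist view matches the predicted unit frame. The knob's front end is at (250,258), or world x about 0.507. The handle's lower front is at (399,270), or x about 0.606. Next I insert the closed fingers between knob and handle.

Emit:
servo_tool(dp=[[0,-0.08,0.1],[0,-0.08,0.25],[0,-0.08,0.4],[0,-0.08,0.55],[0,-0.08,0.7],[0,-0.08,0.85],[0,-0.08,0.98],[0,-0.08,0.98]], rotation=[[0,0,0],[0,0,0],[0,0,0],[0,0,0],[0,0,0],[0,0,0],[0,0,0],[0,0,0]], grip=[-1,-1,-1,-1,-1,-1,-1,-1])

```text
time_s: 2.2
ee_pos: [0.5495, 0.0827, 0.2304]
tcp_rot: [-0.242, 0.664, 0.665, 0.241]
force: [0.1, 0.8, 0.1]
width: -0.001
grasp_force: 0.0
```

Emit:
servo_tool(dp=[[-0.05,-0.12,0.06],[-0.07,-0.24,0.08],[-0.07,-0.36,0.08],[-0.1,-0.47,0.12],[-0.14,-0.56,0.17],[-0.19,-0.66,0.23],[-0.24,-0.74,0.29],[-0.24,-0.74,0.29]], rotation=[[0,0,0],[0,0,0],[0,0,0],[0,0,0],[0,0,0],[0,0,0],[0,0,0],[0,0,0]], grip=[-1,-1,-1,-1,-1,-1,-1,-1])

```text
time_s: 3.2
ee_pos: [0.475, 0.0823, 0.1928]
tcp_rot: [-0.242, 0.665, 0.664, 0.241]
force: [-0.1, -0.1, -0.1]
width: -0.003
grasp_force: 0.0
```

Run:
```python
from h import *
s=arm.read_state();print(s['ee_pos'],s['qpos'].round(2),s['force'])
c=cam('wrist');cv2.imwrite('pics/wrist2.png',c['frame'][:,:,::-1])
```

```text
[0.47498029 0.08226257 0.19277721] [-0.19  0.1   2.03  0.72  1.27 -0.51] [-0.12917528 -0.13969455 -0.12514407]
```

View pics/wrist2.png

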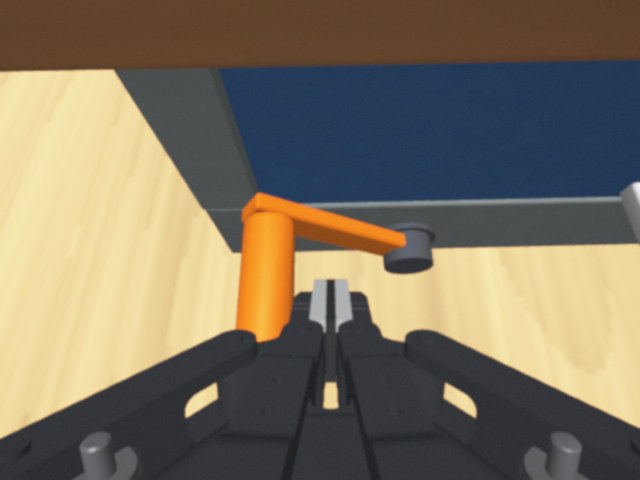

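The lever is about 0.95 rad over, with the knob at (265,275) left of the fingers. Next I lift, go over the knob and press it down.

Emit:
servo_tool(dp=[[0.0,0.08,0.0],[0.19,0.08,-0.14],[0.37,0.08,-0.28],[0.37,-0.15,-0.28],[0.37,-0.37,-0.28],[0.37,-0.37,-0.28],[0.24,-0.37,-0.12],[0.11,-0.37,0.03]], rotation=[[0,0,0],[0,0,0],[0,0,0],[0,0,0],[0,0,0],[0,0,0],[0,0,0],[0,0,0]], grip=[-1,-1,-1,-1,-1,-1,-1,-1])

```text
time_s: 4.25
ee_pos: [0.4401, 0.0927, 0.199]
tcp_rot: [-0.242, 0.664, 0.665, 0.242]
force: [-2.1, 0.5, 3.3]
width: 0.0
grasp_force: 1.6
```

Emit:
servo_tool(dp=[[-0.04,-0.02,0.05],[-0.08,-0.03,0.1],[-0.12,-0.04,0.14],[-0.15,-0.05,0.18],[-0.18,-0.05,0.22],[-0.2,-0.05,0.24],[-0.22,-0.05,0.26],[-0.22,-0.05,0.26]], rotation=[[0,0,0],[0,0,0],[0,0,0],[0,0,0],[0,0,0],[0,0,0],[0,0,0],[0,0,0]], grip=[-1,-1,-1,-1,-1,-1,-1,-1])

```text
time_s: 5.25
ee_pos: [0.4341, 0.0924, 0.1646]
tcp_rot: [-0.242, 0.665, 0.664, 0.242]
force: [-0.2, 0.7, 0.1]
width: 0.001
grasp_force: 0.3
```

Run:
```python
from h import *
s=arm.read_state();print(s['ee_pos'],s['qpos'].round(2),s['force'])
c=cam('wrist');cv2.imwrite('pics/wrist3.png',c['frame'][:,:,::-1])
```

```text
[0.43407928 0.09237726 0.1645986 ] [-0.19  0.06  2.14  0.74  1.21 -0.56] [-0.1872069   0.73333286  0.08920475]
```

View pics/wrist3.png

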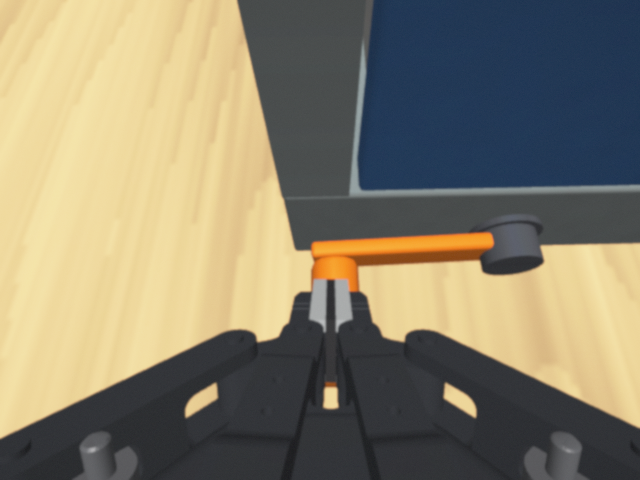

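The lever lies almost flat, with the knob under the fingertips at (335,270). I'll press a little more to feel the stop.

Emit:
servo_tool(dp=[[-0.006,0,0.008],[-0.013,0,0.015],[-0.019,0,0.023],[-0.026,0,0.03],[-0.032,0,0.038],[-0.032,0,0.038],[-0.032,0,0.038],[-0.032,0,0.038]], rotation=[[0,0,0],[0,0,0],[0,0,0],[0,0,0],[0,0,0],[0,0,0],[0,0,0],[0,0,0]], grip=[-1,-1,-1,-1,-1,-1,-1,-1])

```text
time_s: 6.3
ee_pos: [0.4348, 0.0924, 0.1624]
tcp_rot: [-0.242, 0.663, 0.665, 0.243]
force: [-13.8, -10.8, 33.7]
width: 0.001
grasp_force: 17.3
```

The stop gives 34 N, so the lever is fully over. I'll retract and move in front of the handle.

Emit:
servo_tool(dp=[[0,0,-0.2],[0,0,-0.45],[0,0,-0.7],[0,0.0,-0.95],[0.05,0.25,-1],[0.1,0.5,-1],[0.15,0.75,-1],[0.2,1,-1]], rotation=[[0,0,0],[0,0,0],[0,0,0],[0,0,0],[0,0,0],[0,0,0],[0,0,0],[0,0,0]], grip=[-1,-1,-1,-1,0.3,0.3,0.3,0.3])

```text
time_s: 7.3
ee_pos: [0.5348, 0.0435, 0.2492]
tcp_rot: [-0.241, 0.665, 0.665, 0.242]
force: [0.5, 0.3, -0.5]
width: 0.652
grasp_force: 0.0
```

Emit:
servo_tool(dp=[[0.05,0.2,0],[0.1,0.4,0],[0.15,0.6,0],[0.2,0.72,-0.1],[0.24,0.72,-0.16],[0.24,0.72,-0.16],[0.24,0.72,-0.16],[0.24,0.72,-0.16]], rotation=[[0,0,0],[0,0,0],[0,0,0],[0,0,0],[0,0,0],[0,0,0],[0,0,0],[0,0,0]], grip=[0.3,0.3,0.3,0.3,0.3,0.3,0.3,0.3])

```text
time_s: 8.3
ee_pos: [0.6055, 0.0516, 0.2764]
tcp_rot: [-0.242, 0.665, 0.664, 0.241]
force: [0.6, 0.1, -0.7]
width: 0.653
grasp_force: 0.0
```

Run:
```python
from h import *
import pickle
s=arm.read_state();print(s['ee_pos'],s['qpos'].round(2),s['force'])
c=cam('wrist');cv2.imwrite('pics/wrist4.png',c['frame'][:,:,::-1]);pickle.dump(c,open('wrist4.pkl','wb'))
Rm=q2R(s['tcp_rot'])
print('grasp target in tool', (Rm.T@(np.array([.606,.190,.107])-s['ee_pos'])).round(4))
for p in [(.606,.183,.146),(.606,.183,.068),(.606,.190,.107)]: print(p,proj(c,p).round(1))
```

```text
[0.60551872 0.05162694 0.27637697] [-0.2   0.3   1.62  0.69  1.43 -0.38] [ 0.56663432  0.10864025 -0.72983807]
grasp target in tool [-0.0027  0.0006  0.2187]
(0.606, 0.183, 0.146) [333.4 252.5]
(0.606, 0.183, 0.068) [332.4 300.9]
(0.606, 0.19, 0.107) [332.8 268.2]
```

View pics/wrist4.png

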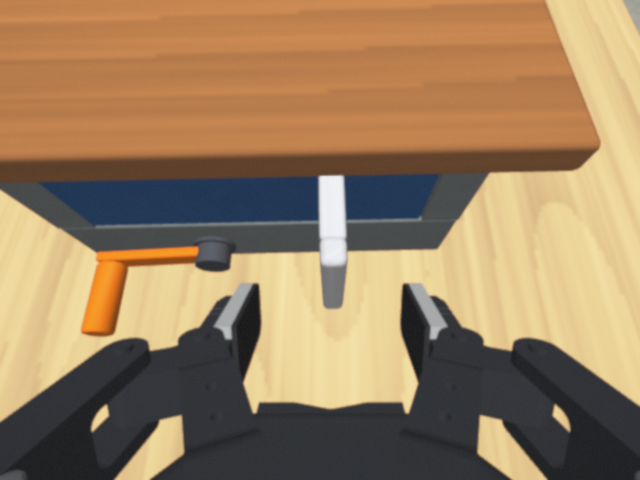

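The handle is centred between the open fingers, with its front top at (334,263), and the lever lies flat at left. I'll advance and grip.

Emit:
servo_tool(dp=[[-0.04,0,0.15],[-0.04,0,0.3],[-0.04,0,0.45],[-0.04,0,0.6],[-0.04,0,0.62],[-0.04,0,0.62],[-0.04,0,0.62],[-0.04,0,0.62]], rotation=[[0,0,0],[0,0,0],[0,0,0],[0,0,0],[0,0,0],[0,0,0],[0,0,0],[0,0,0]], grip=[0.3,0.3,0.3,0.3,0.3,-1,-1,-1], grip_force=50)

```text
time_s: 9.35
ee_pos: [0.6064, 0.088, 0.2275]
tcp_rot: [-0.241, 0.665, 0.665, 0.242]
force: [1.4, 0.2, 0.9]
width: 0.131
grasp_force: 49.1
```

Emit:
servo_tool(dp=[[0,0,0],[0,0,0],[0,0,0],[0,0,0],[-0.03,0,-0.02],[-0.06,0,-0.05],[-0.08,0,-0.06],[-0.08,0,-0.06]], rotation=[[0,0,0],[0,0,0],[0,0,0],[0,0,0],[0,0,0],[0,0,0],[0,0,0],[0,0,0]], grip=[-1,-1,-1,-1,-1,-1,-1,-1])

```text
time_s: 10.35
ee_pos: [0.6066, 0.0788, 0.2273]
tcp_rot: [-0.242, 0.664, 0.665, 0.243]
force: [2.6, 3.2, 5.8]
width: 0.137
grasp_force: 49.6
```

Emit:
servo_tool(dp=[[-0.09,0,-0.08],[-0.19,0,-0.16],[-0.29,0.01,-0.24],[-0.38,0.01,-0.32],[-0.48,0.01,-0.4],[-0.58,0.01,-0.48],[-0.67,0.02,-0.56],[-0.77,0.02,-0.64]], rotation=[[0,0,0],[0,0,0],[0,0,0],[0,0,0],[0,0,0],[0,0,0],[0,0,0],[0,0,0]], grip=[-1,-1,-1,-1,-1,-1,-1,-1])

```text
time_s: 11.35
ee_pos: [0.6089, -0.0212, 0.2272]
tcp_rot: [-0.242, 0.664, 0.665, 0.243]
force: [5.2, 5.7, 7.7]
width: 0.129
grasp_force: 50.3
```

Emit:
servo_tool(dp=[[-0.08,0,-0.06],[-0.15,0,-0.13],[-0.23,0,-0.19],[-0.29,0.01,-0.24],[-0.33,0.01,-0.28],[-0.36,0.01,-0.3],[-0.38,0.01,-0.32],[-0.38,0.01,-0.32]], rotation=[[0,0,0],[0,0,0],[0,0,0],[0,0,0],[0,0,0],[0,0,0],[0,0,0],[0,0,0]], grip=[-1,-1,-1,-1,-1,-1,-1,-1])

```text
time_s: 12.35
ee_pos: [0.61, -0.0697, 0.2271]
tcp_rot: [-0.242, 0.664, 0.665, 0.244]
force: [6.8, 11.2, 6.1]
width: 0.136
grasp_force: 50.5
```

Emit:
servo_tool(dp=[[-0.008,0,-0.006],[-0.015,0,-0.013],[-0.02,0,-0.02],[-0.03,0,-0.025],[-0.038,0,-0.03],[-0.038,0,-0.03],[-0.038,0,-0.03],[-0.038,0,-0.03]], rotation=[[0,0,0],[0,0,0],[0,0,0],[0,0,0],[0,0,0],[0,0,0],[0,0,0],[0,0,0]], grip=[-1,-1,-1,-1,-1,-1,-1,-1])

```text
time_s: 13.35
ee_pos: [0.6102, -0.0706, 0.2265]
tcp_rot: [-0.244, 0.662, 0.665, 0.245]
force: [14.8, 35.0, 1.4]
width: 0.131
grasp_force: 48.9
```

Emit:
servo_tool(dp=[[0.01,0,0.01],[0.03,0,0.025],[0.03,0,0.025],[0.03,0,0.025],[0.03,0,0.025],[0.03,0,0.025],[0.03,0,0.025],[0.03,0,0.025]], rotation=[[0,0,0],[0,0,0],[0,0,0],[0,0,0],[0,0,0],[0,0,0],[0,0,0],[0,0,0]], grip=[-1,-1,-1,0.3,0.3,0.3,0.3,0.3])

```text
time_s: 14.35
ee_pos: [0.6089, -0.0726, 0.2257]
tcp_rot: [-0.242, 0.665, 0.664, 0.242]
force: [-0.6, 0.8, 0.0]
width: 0.65
grasp_force: 0.0
```

Emit:
servo_tool(dp=[[0,0,-0.1],[0,0,-0.25],[0,0,-0.4],[0,0,-0.55],[0,0,-0.7],[0,0,-0.85],[0,0,-0.95],[0,0,-0.95]], rotation=[[0,0,0],[0,0,0],[0,0,0],[0,0,0],[0,0,0],[0,0,0],[0,0,0],[0,0,0]], grip=[0.3,0.3,0.3,0.3,0.3,0.3,0.3,0.3])

```text
time_s: 15.35
ee_pos: [0.6092, -0.134, 0.2994]
tcp_rot: [-0.241, 0.665, 0.665, 0.242]
force: [0.2, -0.2, -0.7]
width: 0.649
grasp_force: 0.0
```

Run:
```python
from h import *
s=arm.read_state();print(s['ee_pos'],s['force'])
a=cam('side');w=cam('wrist')
cv2.imwrite('pics/end.png',cv2.resize(np.hstack([a['frame'],w['frame']])[:,:,::-1],(800,300)))
for y in (.026,.030,.034): print(y,proj(w,(.609,y-.011,.146)).round(1),proj(w,(.609,y-.011,.068)).round(1))
```

```text
[ 0.60922368 -0.13400953  0.29941763] [ 0.21317464 -0.24946748 -0.71927485]
0.026 [331.5 237.3] [331.  284.7]
0.03 [331.5 230. ] [331.  279.1]
0.034 [331.5 222.8] [331.  273.5]
```

View pics/end.png

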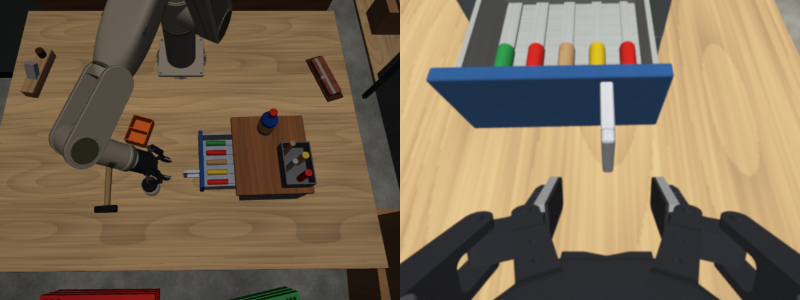

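The end view shows the drawer open, with the lever out of the way and the spray bottle, hammer, tray and jar in place. Before handing in, I'll measure the travel by comparing the handle's rows in the wrist images taken before and after.

Run:
```python
from h import *
import pickle
w=cam('wrist');w4=pickle.load(open('wrist4.pkl','rb'))
for n,c in (('shut',w4),('open',w)):
    g=c['frame'].astype(int)
    col=g[:,333]; sat=col.max(1)-col.min(1); v=col.mean(1)
    low=sat<40
    idx=[i for i in range(200,330) if low[i]!=low[i-1]]
    d=[(i,int(v[i]-v[i-1])) for i in range(205,300) if abs(v[i]-v[i-1])>20]
    print(n,idx,d)
    for r in idx: print('  bottom@z.068',r,plane(c,(333,r),.068).round(4))
    for r,_ in d: print('  top@z.146',r,plane(c,(333,r),.146).round(4))
```

```text
shut [309] [(265, -22), (266, -24), (267, -22)]
  bottom@z.068 309 [0.6064 0.178  0.068 ]
  top@z.146 265 [0.6058 0.1774 0.146 ]
  top@z.146 266 [0.6058 0.1769 0.146 ]
  top@z.146 267 [0.6058 0.1765 0.146 ]
open [276] [(229, -23), (230, -20), (275, 21), (276, 33), (277, 20)]
  bottom@z.068 276 [0.61   0.0214 0.068 ]
  top@z.146 229 [0.6094 0.0197 0.146 ]
  top@z.146 230 [0.6094 0.0191 0.146 ]
  top@z.146 275 [ 0.6094 -0.0044  0.146 ]
  top@z.146 276 [ 0.6094 -0.0049  0.146 ]
  top@z.146 277 [ 0.6094 -0.0054  0.146 ]
```

The measured travel is about 0.158 m, within the roughly 2 mm calibration error of the 0.16 stop, and the 35 N reaction (slide friction is about 5 N) confirms the stop. I'm handing in.

```bash
python3 -c "
from workcell import job_done
print(job_done())"
```

```text
the job is handed in; nothing more can be done
None
```

The lever is swung fully over to its stop (34 N) and the blue drawer is pulled out to its stop (35 N, about 158 mm measured) and left open; the spray bottle, hammer, tray and jar looked undisturbed in the final picture, and the job is handed in.

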